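# Complete the four jewellery sets on the shop counter

## Robot

A 6-joint arm with a two-finger parallel gripper is mounted at the origin on the work surface. World frame = base frame: x ahead of the robot, y to its left, z up, the work surface at z = 0. Lengths are in m, angles in rad, forces in N, time in s.
With the tool pointing down it reaches from about 0.325 to 0.75 m from the base axis. Payload 7.6 kg.
Tool frame: the origin (TCP) lies at the very end of the fingers, on their centre line; the grasp point (between the pads) lies 19 mm behind it; x points along the fingers, y is the direction in which the jaws open and shut, and the axes are right-handed (so a half turn about x gives the same grasp; the last joint's range is limited). The gripper opens to 85 mm and grips with 20 to 120 N. Pads are 22 mm wide; open, the fingers measure 114 mm over their backs; the gripper's body (76 mm by 85 mm) begins 54 mm behind the grasp point. The pads swing forward as they close: fully open they stand 13 mm farther back than shut.
Start: joints at [1.069, 0.052, 1.401, -0, 1.689, -0.07], TCP at [0.22, 0.477, 0.231] pointing down, gripper open.
Joint ranges: [-2.9, 2.9], [-0.91, 2.17], [0.12, 2.37], [-1.06, 4.2], [0.26, 2.73], [-2.93, 2.93]. Speed limits (rad/s): [2.57, 2.57, 3.01, 3.14, 3.14, 3.14].

## Interface

Orientations are given as a 3x3 rotation matrix whose columns are the frame's x, y, z axes.
In Python, from station import sense, read_camera, calibration, finish_job gives the robot as it stands.
- The arm moves only by the tool play_rows, never from a script. Its argument "series" is a list of rows, each a list of 7 numbers: the shift along the tool's x, y, z normalised to -1 to 1, where 1 is 75 cm, then the turn, a rotation vector about the tool's x, y, z normalised to -1 to 1, where 1 is 180 degrees, then the opening, from 0 (shut) to 1 (fully open). In form: [[x, y, z, wx, wy, wz, hand], ...]. A call has exactly 5 rows; each row is the pose to reach, as a shift and turn from the pose commanded when the call began, along the tool's axes at that moment, turning the shorter way round; what a row does not reach only later rows make up. A row lasts 1/8 s, in which the tool goes at most 62.5 mm and 10.7 degrees, less where a joint would pass 70% of its speed; a pose out of reach is approached as far as the arm can. A call with a number of a shift or a turn outside -1 to 1 is refused whole. A call with a gripper value outside its range is refused whole. The fingers move at their own pace and stop on an object; "squeeze" is the grip in N (left out, the last holds). Time passes only in rows, so rows that repeat a pose let the fingers close, or fill a call up. It gives the time, the measured TCP pose, the force and the opening at its end, in the units of the state.
- sense(): the state, without advancing time (a new reading comes with each control period).
- read_camera(name): name is "side" or "top" or "wrist"; returns the picture (384x512x3 uint8, red, green, blue); there is no depth.
- calibration(name): a dict with "K" (3x3 intrinsics, pixels), "R" (3x3) and "t" (3): a world point X has camera coordinates R X + t. Camera axes: x right, y down, z forward; pixel columns grow to the right and rows downward; lengths in m; the calibration is good to about 2 mm. A picture is of the moment at which its call begins: read the wrist's pose just before it. calibration takes no time and is no camera call; for the wrist camera it gives the pose at the moment of the call.
- finish_job(): hands the job in, once; it reports no verdict.
The state is a dict: "clock": time; "joints": joint angles; "qd": joint speeds; "tau": joint torques, N m; "tool_pos": TCP position; "tcp_rot": TCP orientation; "wrist_force": force on the tool from outside, world axes, zero at the start; "torque": the same for the moment, N m; "opening": finger opening in m.
Only numpy, scipy, OpenCV 4.12 (cv2) and the standard library are available. Lean on these libraries where they do the work, as an engineer would, in place of code of your own. Each camera call takes 0.05 s, during which the arm holds its last target. There are 200 camera calls.

## Task

Complete the four jewellery sets: take each loose bangle and brooch from the counter to the presentation pad that shows the earrings of its own colour. Lay each bangle flat and centred in the ring outline of its pad, and each brooch flat and centred on the raised block of its pad with its long side along the block's long side. Leave the two ring cones standing where they are.

Things in the scene. Friction and masses are not known exactly. Their poses are not given: they have to be found in the camera images.
- red_bangle_c (a point): Centre of the loose red bangle, half-way up (11 mm above its underside), on the axis of its hole. A rigid ring lying flat on the counter: outside diameter 76 mm, hole 56 mm (right through), wall 10 mm thick, 22 mm high, about 50 g; it can be gripped by its wall, one finger in the hole, one outside. z is up, along the hole.
- green_bangle_c (a point): Centre of the loose green bangle: the same ring in green (76 mm outside, 56 mm hole, wall 10 mm, 22 mm high, centre 11 mm above its underside).
- blue_brooch_c (a point): Centre of the loose blue oblong step-cut brooch (cut corners) with a brass bezel, half-way up (9 mm above its underside): 54 mm long along its x, 34 mm wide along its y, 18 mm high along its z (up), upright sides up to 15 mm, about 45 g. Lies flat on its back on the counter.
- yellow_brooch_c (a point): Centre of the loose yellow oval brooch (straight long sides, round ends) with a brass bezel, half-way up (9 mm above its underside): 54 mm long along its x, 34 mm wide along its y, 18 mm high along z (up), upright sides up to 15 mm, about 45 g; the straight part of the sides is the middle 20 mm. Lies flat on its back on the counter.
- red_pad_place (a point): Place for the bangle on the fixed pad with two red hoop earrings: centre of a thin grey ring outline, 83 mm across, on flat black velvet, 12 mm above the counter. The pad, a light wood board with velvet, is 94 mm wide along this point's y and reaches 46 mm from it in -x, 84 mm in +x. z up. The earrings, 6 mm high over the velvet, lie 65 mm from it in +x, 22 mm to either side.
- green_pad_place (a point): The same on the fixed pad with two green hoop earrings: centre of the grey ring outline on the velvet, 12 mm above the counter, same sizes and axes as on the red pad.
- blue_pad_place (a point): Place for the brooch on the fixed pad with two blue oblong earrings: centre of the top of a raised dark grey block, 22 mm above the counter. The block, grey-edged, is 74 mm long along this point's x, 56 mm wide along y, 10 mm above the pad. The pad is 94 mm wide along y, reaches 46 mm from here in -x, 84 mm in +x; the earrings, 8 mm over the velvet, lie 65 mm off in +x, 22 mm to either side.
- yellow_pad_place (a point): The same on the fixed pad with two yellow oval earrings: centre of the top of its raised block, 22 mm above the counter, same sizes and axes as on the blue pad.
- pale_cone_c (a point): Middle, half-way up, of a loose white ceramic ring cone with two rings on it, standing upright on the counter among the pieces: foot 42 mm across, tapering to a tip 11 mm across, 65 mm high, 160 g. To be left alone.
- dark_cone_c (a point): The same for a dark brown ring cone: foot 42 mm across, 65 mm high, standing upright. To be left alone.
Things that resemble listed ones, but are neither listed nor needed, are in the scene too. Several things look just like the part that bears red_bangle_c: the one meant starts farthest to the robot's right.

How it is judged:
By the outcome, as a careful person would: the job done as asked, in the order asked, and still so for the second after the job is handed in, with the robot touching nothing.
It also fails if it takes over 109 s, if anything falls off the work surface, if the arm or the gripper's body presses on something with over 40 N, if the wrist force passes 120 N, or if a joint passes its speed limit or range.

## Working session

There is one attempt and no reset: what is moved stays moved. The work goes in short steps, Python scripts to look and compute and a tool call to move; the robot and the scene stay as the last step left them, time stands still between calls to the robot, and variables do not carry over. Pictures are saved under pics/ and viewed, about 12 in all and at most 16, crops included, and the job is handed in when it is done.

Besides the shell and the picture viewer there is one more tool, called after ">>>" in YAML: its name, and indented under it one key for each argument. play_rows: Moves the arm, as the interface text tells. Scaled input: -1 to 1 covers 75 cm each way for a shift and 180 degrees each way for a turn. Its arguments: {"type":"object","properties":{"series":{"type":"array"},"squeeze":{"type":"number"}},"required":["series"]}

```bash
mkdir -p pics; ls; python3 - <<'E'
from station import *
import cv2,numpy as np
s=sense();print({k:np.round(v,3).tolist() for k,v in s.items()})
for n in("top","side"):
    im=read_camera(n);cv2.imwrite(f"pics/{n}0.png",im[:,:,::-1]);c=calibration(n);print(n,np.round(c["K"],1).tolist(),np.round(c["R"],3).tolist(),np.round(c["t"],3).tolist(), np.round(-c["R"].T@c["t"],3))
a=cv2.imread("pics/top0.png");cv2.imwrite("pics/top0b.png",cv2.resize(a,(800,600),interpolation=cv2.INTER_CUBIC))
E
```

```text
pics
{'clock': 0.0, 'joints': [1.069, 0.053, 1.402, 0.0, 1.689, -0.07], 'qd': [-0.0, 0.001, 0.0, 0.0, -0.001, 0.001], 'tau': [0.002, -38.167, -36.019, 0.0, 0.006, 0.0], 'tool_pos': [0.22, 0.477, 0.23], 'tcp_rot': [[-0.001, 0.418, 0.908], [-0.001, 0.908, -0.418], [-1.0, -0.002, -0.0]], 'wrist_force': [-0.283, -0.141, 0.232], 'torque': [0.02, -0.018, 0.038], 'opening': 0.086}
top [[369.7, 0.0, 253.5], [0.0, 369.7, 185.4], [0.0, 0.0, 1.0]] [[0.006, -1.0, 0.023], [-0.997, -0.008, -0.076], [0.076, -0.022, -0.997]] [-0.021, 0.514, 0.871] [0.446 0.002 0.908]
side [[472.9, 0.0, 257.1], [0.0, 472.9, 192.0], [0.0, 0.0, 1.0]] [[0.868, -0.497, -0.014], [-0.332, -0.559, -0.759], [0.369, 0.664, -0.65]] [-0.449, 0.196, 0.938] [ 0.108 -0.736  0.752]
```

View pics/top0b.png

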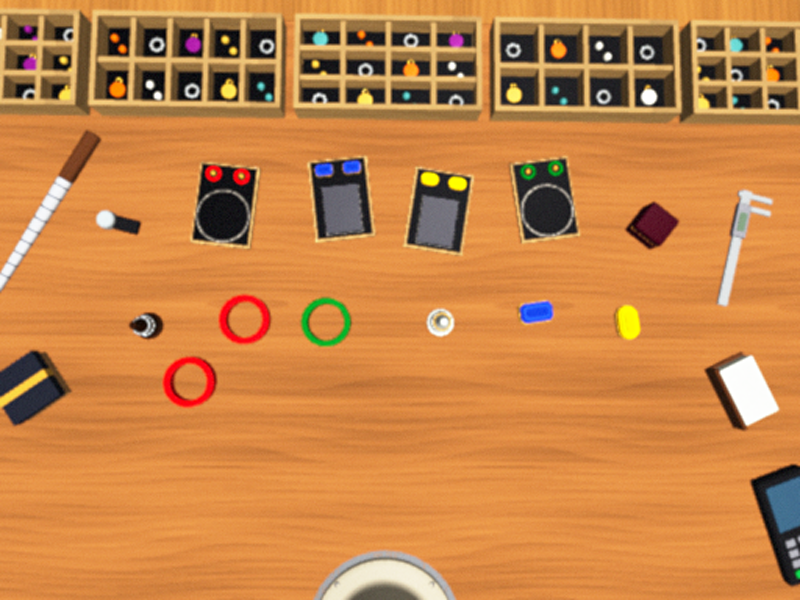

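View pics/side0.png

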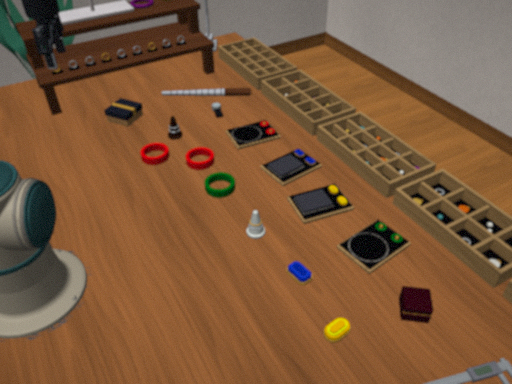

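The top picture (800x600) shows the pads at red (222,205), blue (341,198), yellow (438,210) and green (545,198). The loose pieces are the green bangle (326,321), blue brooch (536,312) and yellow brooch (628,322). The cones are dark (147,325) and white (440,322).

There are two red bangle candidates, at (244,319) and (190,381). Image right is the robot's right (-y), so (244,319) is the one meant. I'll confirm that in a crop.

```bash
cat > h.py <<'E'
from station import *
import cv2,numpy as np
def ray(cal,px,z):
    px=np.atleast_2d(np.array(px,float));K,R,t=[np.array(cal[k]) for k in"KRt"]
    d=(R.T@np.linalg.inv(K)@np.c_[px,np.ones(len(px))].T).T;C=-R.T@t
    return (C+d*((z-C[2])/d[:,2])[:,None])
def proj(cal,X):
    K,R,t=[np.array(cal[k]) for k in"KRt"];p=K@(R@np.array(X)+t);return p[:2]/p[2]
HUE={"red":(-8,8),"green":(50,75),"blue":(110,130),"yellow":(25,35)}
def mask(im,c,s=120,v=60):
    h=cv2.cvtColor(im,cv2.COLOR_RGB2HSV).astype(int);lo,hi=HUE[c]
    H=np.where(h[...,0]>90+80,h[...,0]-180,h[...,0])
    return ((H>=lo)&(H<=hi)&(h[...,1]>s)&(h[...,2]>v)).astype(np.uint8)
def blobs(m,amin=40):
    return sorted([c for c in cv2.findContours(m,cv2.RETR_EXTERNAL,cv2.CHAIN_APPROX_NONE)[0] if cv2.contourArea(c)>amin],key=cv2.contourArea)
E
python3 - <<'E'
from h import *
for n in("top","side"):
    im=cv2.imread(f"pics/{n}0.png")[:,:,::-1].copy();cal=calibration(n)
    for c in HUE:
        for b in blobs(mask(im,c),12):
            hull=cv2.convexHull(b);M=cv2.moments(hull);p=(M["m10"]/M["m00"],M["m01"]/M["m00"])
            if n=="side" and p[1]<105: continue
            if n=="top" and p[1]<95: continue
            w=ray(cal,b[:,0],.012)[:,:2].astype(np.float32);r=cv2.minAreaRect(w*1000)
            print(n,c,np.round(p,1),cv2.contourArea(b),np.round(ray(cal,p,.011)[0],4),np.round(r[1],1),round(r[2],1))
    if n=="top":
        g=cv2.cvtColor(im,cv2.COLOR_RGB2HSV);m=((g[...,2]<140)&(g[...,1]<110)).astype(np.uint8)
        m=cv2.morphologyEx(m,cv2.MORPH_CLOSE,np.ones((3,3)))
        for b in blobs(m,800):
            w=ray(cal,b[:,0],.012)[:,:2].astype(np.float32);r=cv2.minAreaRect(w*1000);print("dark",np.round(r[0],1),np.round(r[1],1),round(r[2],1),cv2.boxPoints(r).round(0).tolist())
        cv2.imwrite("pics/crop.png",cv2.resize(im[180:270,80:240,::-1],None,fx=4,fy=4,interpolation=cv2.INTER_CUBIC))
c=calibration("wrist");s=sense();R=s["tcp_rot"];C=-np.array(c["R"]).T@c["t"]
print("wrist cam in tool",np.round(np.array(R).T@(C-s["tool_pos"]),4),np.round(np.array(c["R"])@R,3).tolist(),np.round(c["K"],1).tolist())
E
```

```text
top red [154.4 112.6] 92.0 [0.692  0.2271 0.011 ] [27.5 26.8] 1.5
top red [136.4 110.8] 92.0 [0.696 0.271 0.011] [25.  26.9] 0.8
top red [420.4 142.7] 335.0 [ 0.6245 -0.4309  0.011 ] [50.7 51. ] 50.5
top red [155.9 204. ] 796.0 [0.468  0.2174 0.011 ] [76.9 76.6] 1.7
top red [120.8 244. ] 848.5 [0.3721 0.2982 0.011 ] [76.3 79. ] 46.2
top green [337.4 109.5] 73.0 [ 0.7055 -0.2246  0.011 ] [22.8 25.1] 0.7
top green [355.1 107.3] 73.0 [ 0.7117 -0.269   0.011 ] [22.8 25.2] 0.7
top green [208.1 205.7] 691.5 [0.4648 0.0919 0.011 ] [69.9 72.3] 0.4
top blue [224.8 105.8] 60.0 [0.7112 0.0548 0.011 ] [18.5 26.6] 9.1
top blue [206.8 107.8] 64.0 [0.7057 0.0991 0.011 ] [18.8 27.1] 9.0
top blue [343.  199.4] 196.0 [ 0.4822 -0.236   0.011 ] [28.1 48.9] 9.1
top yellow [274.8 113.8] 66.5 [ 0.6928 -0.069   0.011 ] [20.1 27.2] 0.7
top yellow [292.5 116.5] 67.0 [ 0.6865 -0.1128  0.011 ] [17.6 27.4] 0.7
top yellow [402.2 205.9] 211.5 [ 0.4674 -0.3813  0.011 ] [48.8 32. ] 0.4
dark [642.  -83.2] [ 82.4 119.7] 81.3 [[577.0, -115.0], [695.0, -133.0], [707.0, -52.0], [589.0, -33.0]]
dark [646.9 252.2] [ 83.5 1
[... 677 characters left out ...]
633  0.011 ] [21.7 23.8] 13.9
side green [218.6 183.3] 449.0 [0.4639 0.0977 0.011 ] [79.  73.3] 8.3
side blue [298.7 151.9] 27.5 [0.7067 0.1068 0.011 ] [16.4 25.3] 9.0
side blue [309.4 159.3] 34.0 [0.7122 0.0649 0.011 ] [18.  30.9] 9.1
side blue [299.2 270.8] 250.5 [ 0.481  -0.2345  0.011 ] [30.1 49.8] 8.7
side yellow [333.  188.3] 19.5 [ 0.6943 -0.0613  0.011 ] [18.5 22.8] 30.4
side yellow [342.  199.7] 29.5 [ 0.6876 -0.1059  0.011 ] [26.2 18.4] 71.5
side yellow [336.9 326.7] 248.5 [ 0.4676 -0.3771  0.011 ] [44.7 25.9] 5.5
wrist cam in tool [-0.1422 -0.0003 -0.0724] [[0.001, 1.0, -0.0], [-0.285, 0.0, 0.958], [0.958, -0.001, 0.285]] [[270.3, 0.0, 250.8], [0.0, 270.3, 192.8], [0.0, 0.0, 1.0]]
```

View pics/crop.png

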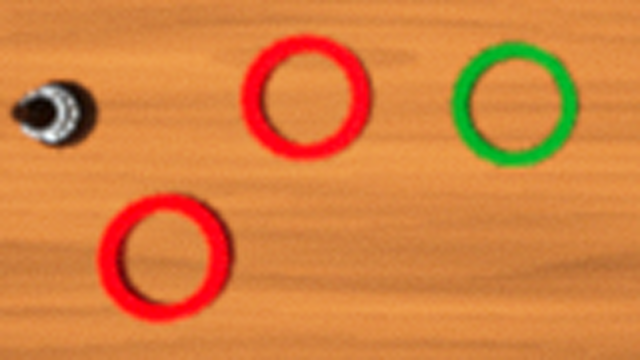

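The crop shows the two red bangles at (307,98) and (165,257), the green one at (515,104) and the dark cone at (60,113). The first red ring has y=0.217 and the second y=0.298, so the first is farther to the robot's right and is the one meant. Next I move to a wrist-camera viewpoint.

```bash
cat >> h.py <<'E'
from scipy.spatial.transform import Rotation as Ro
def Rt(yaw):
    y=np.array([np.cos(yaw),np.sin(yaw),0]);x=np.array([0,0,-1.]);return np.c_[x,y,np.cross(x,y)]
def chain(*tg):
    """print normalised rows for successive calls; each target (x,y,z,yawdeg)"""
    s=sense();p=np.array(s["tool_pos"]);R=np.array(s["tcp_rot"])
    for x,y,z,a in tg:
        R2=Rt(np.radians(a));d=R.T@(np.array([x,y,z])-p)/.75;w=Ro.from_matrix(R.T@R2).as_rotvec()/np.pi
        print(np.round(d,4).tolist(),np.round(w,4).tolist());p=np.array([x,y,z]);R=R2
    return s
E
python3 -c "
from h import *
chain((.55,.17,.22,0),(.436,.217,.1,0))"
```

```text
[0.0143, -0.1869, 0.5712] [0.3626, 0.0002, 0.0004]
[0.16, -0.152, -0.0627] [0.0, 0.0, 0.0]
```

>>> play_rows:
  series:
    - [0.0143,-0.1869,0.5712,0.3626,0,0,1]
    - [0.0143,-0.1869,0.5712,0.3626,0,0,1]
    - [0.0143,-0.1869,0.5712,0.3626,0,0,1]
    - [0.0143,-0.1869,0.5712,0.3626,0,0,1]
    - [0.0143,-0.1869,0.5712,0.3626,0,0,1]
  squeeze: 40

```text
clock: 0.72
tool_pos: [0.4498, 0.2627, 0.2235]
tcp_rot: [[-0.0, 0.981, 0.194], [0.0, 0.194, -0.981], [-1.0, -0.0, -0.0]]
wrist_force: [-0.1, 1.0, -0.7]
opening: 0.0856
```

```bash
python3 -c "
from h import *
s=chain((.55,.17,.22,0));print(s['clock'],s['tool_pos'])"
```

```text
[0.0046, 0.1071, 0.1472] [0.0622, -0.0, 0.0001]
0.725 [0.44979247 0.26267735 0.2235232 ]
```

>>> play_rows:
  series:
    - [0.0046,0.1071,0.1472,0.0622,0,0,1]
    - [0.0046,0.1071,0.1472,0.0622,0,0,1]
    - [0.0046,0.1071,0.1472,0.0622,0,0,1]
    - [0.0046,0.1071,0.1472,0.0622,0,0,1]
    - [0.0046,0.1071,0.1472,0.0622,0,0,1]

```text
clock: 1.35
tool_pos: [0.5487, 0.1734, 0.2205]
tcp_rot: [[-0.0, 1.0, 0.008], [0.0, 0.008, -1.0], [-1.0, -0.0, -0.0]]
wrist_force: [-0.7, -0.4, 0.5]
opening: 0.0854
```

```bash
cat > look.py <<'E'
from h import *
import sys
def look(tag):
    cal=calibration("wrist");im=read_camera("wrist");cv2.imwrite(f"pics/{tag}.png",im[:,:,::-1])
    np.savez(f"pics/{tag}.npz",im=im,**{k:cal[k] for k in"KRt"})
    for c in HUE:
        for b in blobs(mask(im,c,110,50),60):
            hull=cv2.convexHull(b);M=cv2.moments(hull);p=(M["m10"]/M["m00"],M["m01"]/M["m00"])
            r=cv2.minAreaRect(ray(cal,b[:,0],.015)[:,:2].astype(np.float32)*1000)
            print(c,np.round(p,1),np.round(ray(cal,p,.011)[0]*1000,1),"rect15",np.round(r[0],1),np.round(r[1],1),round(r[2],1))
    g=cv2.cvtColor(im,cv2.COLOR_RGB2HSV);m=((g[...,2]<140)&(g[...,1]<110)).astype(np.uint8)
    m=cv2.morphologyEx(m,cv2.MORPH_CLOSE,np.ones((3,3)))
    for b in blobs(m,2000):
        r=cv2.minAreaRect(ray(cal,b[:,0],.012)[:,:2].astype(np.float32)*1000);w=cv2.boxPoints(r)
        print("dark",np.round(r[0],1),np.round(r[1],1),round(r[2],1))
s=sense();print(s["clock"],np.round(s["tool_pos"],4));look(sys.argv[1])
E
python3 look.py w1
```

```text
1.35 [0.5487 0.1734 0.2205]
red [364.  128.2] [691.4 227.   11. ] rect15 [689.7 226.7] [25.6 25.6] 0.5
red [372.1  90.8] [695.7 271.5  11. ] rect15 [694.2 271.1] [25.6 26.5] 50.1
red [185.6 134.1] [465.  217.9  11. ] rect15 [465.8 217.2] [77.7 76.2] 44.3
red [100.6  62.7] [369.1 300.3  11. ] rect15 [371.3 297.4] [76.9 83.7] 57.6
green [188.9 225.7] [461.8  91.2  11. ] rect15 [462.3  92.2] [74.9 77.1] 0.5
blue [362.4 248.3] [710.8  58.   11. ] rect15 [709.5  60.9] [12.8 22.3] 60.4
blue [361.5 224. ] [704.8  95.9  11. ] rect15 [703.   97.5] [18.1 28. ] 6.8
yellow [479.5 109.1] [831.7 251.2  11. ] rect15 [829.1 251.1] [18.8 14.7] 89.0
dark [646.  253.6] [ 84.8 120.7] 83.9
dark [556.8 -40.7] [876.8 318.6] 0.6
```

View pics/w1.png

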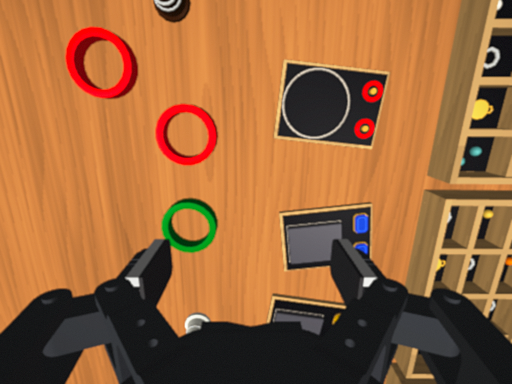

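The wrist view shows the red target at (186,134), the other red ring at (101,63), green at (189,226), the red pad at (315,103) and the blue pad at (316,243). These agree with the top view within 3 mm. Next I go above the red bangle's near wall.

>>> play_rows:
  series:
    - [0.195,-0.152,-0.0625,0,0,0,0.5]
    - [0.195,-0.152,-0.0625,0,0,0,0.5]
    - [0.195,-0.152,-0.0625,0,0,0,0.5]
    - [0.195,-0.152,-0.0625,0,0,0,0.5]
    - [0.195,-0.152,-0.0625,0,0,0,0.5]

```text
clock: 2.02
tool_pos: [0.4358, 0.2193, 0.0756]
tcp_rot: [[0.003, 1.0, 0.008], [0.001, 0.008, -1.0], [-1.0, 0.003, -0.001]]
wrist_force: [-0.2, 0.2, 1.2]
opening: 0.0429
```

```bash
python3 look.py w2;python3 -c "
from h import *
chain((.4346,.2175,.003,0),(.4346,.2175,.06,0),(.5957,.2551,.06,0))"
```

```text
2.025 [0.4358 0.2193 0.0756]
red [289.5 207.7] [467.6 217.4  11. ] rect15 [466.7 217.9] [77.5 78.7] 19.2
red [158.9  97.8] [369. 301.  11.] rect15 [370.  298.5] [77.5 78. ] 43.6
green [268.5 311.9] [453.2 115.5  11. ] rect15 [452.8 121.8] [55.1 30.5] 12.7
dark [618.6 256.4] [84.3 68.3] 84.4
dark [442.  114.1] [514.4 167.7] 0.4
[0.0979, -0.0033, 0.0025] [0.0022, -0.0005, -0.0013]
[-0.076, 0.0, 0.0] [0.0, 0.0, 0.0]
[0.0, 0.2148, -0.0501] [0.0, 0.0, 0.0]
```

View pics/w2.png

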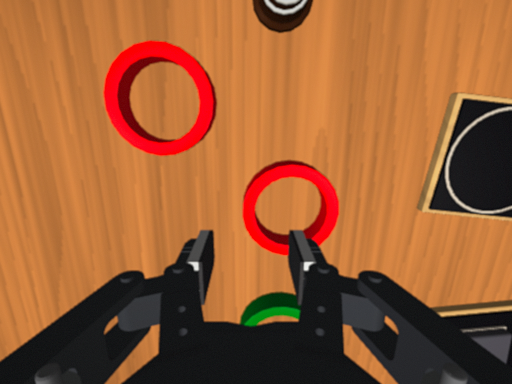

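The red ring is at (291,208), and the right finger lines up over its hole. Descending and closing.

>>> play_rows:
  series:
    - [0.05,-0.002,0.0025,0.002,-0.0005,-0.0013,0.5]
    - [0.08,-0.002,0.0025,0.002,-0.0005,-0.0013,0.5]
    - [0.098,-0.002,0.0025,0.002,-0.0005,-0.0013,0.5]
    - [0.098,-0.002,0.0025,0.002,-0.0005,-0.0013,0.5]
    - [0.098,-0.002,0.0025,0.002,-0.0005,-0.0013,0.5]

```text
clock: 2.7
tool_pos: [0.4349, 0.2169, 0.0021]
tcp_rot: [[-0.002, 1.0, -0.0], [-0.001, -0.0, -1.0], [-1.0, -0.002, 0.001]]
wrist_force: [1.1, -0.5, 0.5]
opening: 0.043
```

>>> play_rows:
  series:
    - [0,0,0,0,0,0,0]
    - [0,0,0,0,0,0,0]
    - [0,0,0,0,0,0,0]
    - [0,0,0,0,0,0,0]
    - [0,0,0,0,0,0,0]
  squeeze: 30

```text
clock: 3.32
tool_pos: [0.4341, 0.2169, 0.0015]
tcp_rot: [[-0.003, 1.0, -0.0], [-0.001, -0.0, -1.0], [-1.0, -0.003, 0.001]]
wrist_force: [-2.3, 0.5, 6.1]
opening: 0.0102
```

>>> play_rows:
  series:
    - [-0.08,0,0,0,0,0,0]
    - [-0.08,0.05,-0.012,0,0,0,0]
    - [-0.08,0.12,-0.03,0,0,0,0]
    - [-0.08,0.18,-0.043,0,0,0,0]
    - [-0.08,0.214,-0.051,0,0,0,0]

```text
clock: 3.95
tool_pos: [0.596, 0.2549, 0.0593]
tcp_rot: [[-0.004, 1.0, -0.001], [-0.002, -0.001, -1.0], [-1.0, -0.004, 0.002]]
wrist_force: [-1.5, 1.2, 0.5]
opening: 0.0104
```

```bash
python3 look.py w3;python3 -c "
from h import *
chain((.5946,.2551,.0145,0))"
```

```text
3.95 [0.596  0.2549 0.0593]
red [388.  193.1] [696.6 270.1  11. ] rect15 [694.2 271.1] [25.7 25.5] 0.1
red [311.1 245.2] [643.  227.5  11. ] rect15 [642.6 230.8] [117.4 102.8] 12.4
dark [647.9 267. ] [ 59.9 120.8] 84.0
dark [597.9 171. ] [474.6 170.1] 0.4
[0.0596, -0.0039, -0.0001] [-0.0003, 0.0004, 0.0009]
```

View pics/w3.png

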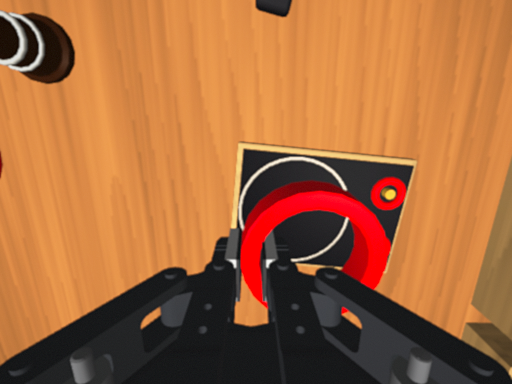

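The ring is held at (315,245). Its grey outline is partly visible around (295,210). I'll check the outline centre from picture w1 before lowering.

```bash
cat > ringfit.py <<'E'
from h import *
def outline(im,cal,c0,z=.012):
    g=cv2.cvtColor(im,cv2.COLOR_RGB2HSV);v,u=np.nonzero((g[...,2]>95)&(g[...,1]<90))
    w=ray(cal,np.c_[u,v],z)[:,:2]
    c=np.array(c0);r=.0405
    for tol in(.008,.005,.003,.003):
        k=abs(np.hypot(*(w-c).T)-r)<tol;q=w[k];s=np.linalg.lstsq(np.c_[2*q,np.ones(len(q))],(q**2).sum(1),rcond=None)[0]
        c=s[:2];r=np.sqrt(s[2]+c@c)
    return np.round(c*1000,1),round(r*1000,1),k.sum()
if __name__=="__main__":
    f=np.load("pics/w1.npz");print("w1",outline(f["im"],f,(.6276,.2551)))
    f=np.load("pics/w3.npz");print("w3",outline(f["im"],f,(.6276,.2551)))
    im=cv2.imread("pics/top0.png")[:,:,::-1].copy();t=calibration("top")
    print("top",outline(im,t,(.6276,.2551)),outline(im,t,(.6436,-.2541)))
    f=np.load("pics/w3.npz");b=blobs(mask(f["im"],"red",110,50))[-1]
    m=mask(f["im"],"red",110,50);m[:,:]*=1;h=f["im"].astype(int)[...,0]>215
    b=blobs((m&h).astype(np.uint8))[-1];print("held top face",cv2.minAreaRect(ray(f,b[:,0],.080)[:,:2].astype(np.float32)*1000))
E
python3 ringfit.py
```

```text
w1 (array([627.6, 255.6]), np.float64(40.4), np.int64(715))
w3 (array([627.8, 255.6]), np.float64(40.5), np.int64(1071))
top (array([628.9, 254.9]), np.float64(40.4), np.int64(164)) (array([ 643.6, -254.7]), np.float64(40.5), np.int64(222))
held top face ((627.1500244140625, 261.9721984863281), (75.58570861816406, 60.285037994384766), 12.310882568359375)
```

>>> play_rows:
  series:
    - [0.03,-0.0013,-0.0008,0,0,0,0]
    - [0.045,-0.0013,-0.0008,0,0,0,0]
    - [0.055,-0.0013,-0.0008,0,0,0,0]
    - [0.0597,-0.0013,-0.0008,0,0,0,0]
    - [0.0597,-0.0013,-0.0008,0,0,0,0]

```text
clock: 4.62
tool_pos: [0.5934, 0.2555, 0.0155]
tcp_rot: [[-0.004, 1.0, -0.0], [-0.001, -0.0, -1.0], [-1.0, -0.004, 0.001]]
wrist_force: [-0.0, 1.2, -1.2]
opening: 0.0102
```

```bash
python3 -c "
from h import *
s=chain((.595,.2555,.0138,0));print(s['tool_pos'],s['wrist_force'])"
```

```text
[0.0023, 0.0021, -0.0] [-0.0, 0.0004, 0.0011]
[0.59341446 0.25547455 0.01554287] [-0.025742    1.17964172 -1.243788  ]
```

>>> play_rows:
  series:
    - [0.0024,0.0021,0,0,0,0,0]
    - [0.0024,0.0021,0,0,0,0,0]
    - [0.0024,0.0021,0,0,0,0,0]
    - [0.0024,0.0021,0,0,0,0,0.4]
    - [0.0024,0.0021,0,0,0,0,0.4]

```text
clock: 5.25
tool_pos: [0.5949, 0.2554, 0.0135]
tcp_rot: [[-0.004, 1.0, -0.0], [-0.001, -0.0, -1.0], [-1.0, -0.004, 0.001]]
wrist_force: [-0.2, 0.0, -0.7]
opening: 0.0343
```

>>> play_rows:
  series:
    - [0,0,0,0,0,0,0.4]
    - [0,0,0,0,0,0,0.4]
    - [-0.04,0,0,0,0,0,0.4]
    - [-0.1,0,0,0,0,0,0.4]
    - [-0.2,0,0,0,0,0,0.5]

```text
clock: 5.88
tool_pos: [0.5945, 0.2552, 0.1504]
tcp_rot: [[-0.008, 1.0, -0.0], [-0.003, -0.0, -1.0], [-1.0, -0.008, 0.003]]
wrist_force: [1.2, 0.2, -0.1]
opening: 0.0427
```

```bash
python3 look.py w4;python3 -c "
from h import *
chain((.432,.092,.09,0))
f=np.load('pics/w4.npz');b=blobs(mask(f['im'],'red',110,50))[-1];print(cv2.minAreaRect(ray(f,b[:,0],.030)[:,:2].astype(np.float32)*1000))"
```

```text
5.875 [0.5945 0.2552 0.1504]
red [339.6 207.8] [691.3 225.7  11. ] rect15 [689.8 226.8] [25.4 25.4] 0.2
red [348. 168.] [695.9 270.4  11. ] rect15 [694.4 271.1] [25.4 25.4] 0.1
red [284.3 185.4] [629.4 251.3  11. ] rect15 [629.9 251.6] [81.3 82.6] 0.1
red [ 36.4 140.1] [371.5 299.1  11. ] rect15 [376.9 296.4] [79.7 78.2] 74.8
green [153.  331.6] [466.8  54.8  11. ] rect15 [466.4  59.2] [23.  16.3] 11.9
blue [345.  335.9] [714.9  50.2  11. ] rect15 [713.2  53.9] [ 7.6 25.9] 5.9
yellow [473.9 186.9] [832.5 250.   11. ] rect15 [830.1 250.9] [19.8 15.7] 89.5
dark [646.8 254.2] [ 84.3 120.4] 84.3
dark [594.2  84.4] [703.9 230.3] 0.7
[0.0947, -0.2221, 0.2197] [-0.0001, -0.0009, -0.0026]
((388.7686462402344, 298.0929870605469), (75.35880279541016, 74.00634002685547), 74.81102752685547)
```

View pics/w4.png

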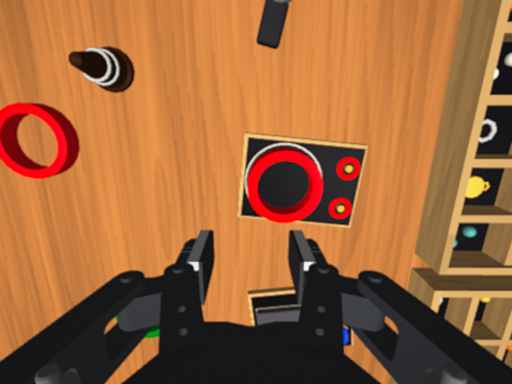

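The red bangle sits inside its outline at (285,185). I'll check it numerically and move on to green.

>>> play_rows:
  series:
    - [0.09,-0.218,0.218,0,-0.001,-0.0025,0.5]
    - [0.09,-0.218,0.218,0,-0.001,-0.0025,0.5]
    - [0.09,-0.218,0.218,0,-0.001,-0.0025,0.5]
    - [0.09,-0.218,0.218,0,-0.001,-0.0025,0.5]
    - [0.09,-0.218,0.218,0,-0.001,-0.0025,0.5]

```text
clock: 6.55
tool_pos: [0.4283, 0.0903, 0.0821]
tcp_rot: [[-0.016, 1.0, -0.002], [-0.005, -0.003, -1.0], [-1.0, -0.016, 0.005]]
wrist_force: [0.3, 0.9, -0.7]
opening: 0.0425
```

```bash
python3 look.py w5;python3 -c "
from h import *
chain((.432,.092,.002,0))
f=np.load('pics/w4.npz');b=blobs(mask(f['im'],'red',110,50));
for q in b:
  for z in (.012,.023,.034): print(z,[np.round(a,1) for a in cv2.minAreaRect(ray(f,q[:,0],z)[:,:2].astype(np.float32)*1000)[:2]])
"
```

```text
6.55 [0.4283 0.0903 0.0821]
green [295.8 200. ] [464.5  92.3  11. ] rect15 [464.3  91.7] [75.2 75.6] 0.1
dark [623.6  68.6] [54.3 84.5] 7.1
dark [423.8 -21.6] [533.7 175. ] 1.2
[0.1092, 0.003, -0.0014] [-0.0006, 0.0015, 0.0039]
0.012 [array([690.8, 225.7]), array([25.7, 25.7])]
0.023 [array([687.1, 229.8]), array([24.7, 24.7])]
0.034 [array([683.4, 233.8]), array([23.7, 23.7])]
0.012 [array([695.5, 270.4]), array([25.7, 25.7])]
0.023 [array([691.6, 272.7]), array([24.7, 24.6])]
0.034 [array([687.7, 275. ]), array([23.7, 23.6])]
0.012 [array([630.3, 250.7]), array([82.1, 83.5])]
0.023 [array([628.9, 253.8]), array([78.9, 80.2])]
0.034 [array([627.6, 256.8]), array([75.7, 76.9])]
0.012 [array([374.5, 296. ]), array([80.5, 79.1])]
0.023 [array([383.2, 297.3]), array([77.4, 76. ])]
0.034 [array([391.9, 298.6]), array([74.2, 72.9])]
```

>>> play_rows:
  series:
    - [0.04,0.0022,-0.0015,0,0.0015,0.0035,0.5]
    - [0.07,0.0022,-0.0015,0,0.0015,0.0035,0.5]
    - [0.095,0.0022,-0.0015,0,0.0015,0.0035,0.5]
    - [0.108,0.0022,-0.0015,0,0.0015,0.0035,0.5]
    - [0.108,0.0022,-0.0015,0,0.0015,0.0035,0.5]

```text
clock: 7.22
tool_pos: [0.4328, 0.0931, 0.0033]
tcp_rot: [[-0.001, 1.0, 0.0], [0.0, 0.0, -1.0], [-1.0, -0.001, -0.0]]
wrist_force: [1.2, -0.4, -0.3]
opening: 0.0427
```

>>> play_rows:
  series:
    - [0,0,0,0,0,0,0]
    - [0,0,0,0,0,0,0]
    - [0,0,0,0,0,0,0]
    - [0,0,0,0,0,0,0]
    - [0,0,0,0,0,0,0]

```text
clock: 7.85
tool_pos: [0.4329, 0.093, 0.0042]
tcp_rot: [[0.0, 1.0, -0.0], [0.001, -0.0, -1.0], [-1.0, 0.0, -0.001]]
wrist_force: [-2.6, 0.2, 5.8]
opening: 0.0105
```

```bash
python3 -c "
from h import *
s=chain((.4314,.092,.12,0),(.611,-.2545,.09,0));print(s['tool_pos'],s['opening'])"
```

```text
[-0.1544, -0.0019, 0.0012] [-0.0001, -0.0002, -0.0001]
[0.04, 0.2395, 0.462] [0.0, 0.0, 0.0]
[0.43286686 0.09297149 0.0042349 ] 0.010531138106390784
```

>>> play_rows:
  series:
    - [-0.083,0,0,0,0,0,0]
    - [-0.15,0.03,0.03,0,0,0,0]
    - [-0.15,0.065,0.105,0,0,0,0]
    - [-0.15,0.1,0.18,0,0,0,0]
    - [-0.15,0.135,0.255,0,0,0,0]

```text
clock: 8.48
tool_pos: [0.5344, -0.1004, 0.116]
tcp_rot: [[0.0, 1.0, -0.0], [-0.0, -0.0, -1.0], [-1.0, 0.0, 0.0]]
wrist_force: [2.0, 0.8, -0.0]
opening: 0.0098
```

>>> play_rows:
  series:
    - [0.0,0.035,0.07,0,0,0,0]
    - [0.0,0.07,0.14,0,0,0,0]
    - [0.0,0.103,0.208,0,0,0,0]
    - [0.05,0.103,0.208,0,0,0,0]
    - [0.05,0.103,0.208,0,0,0,0]

```text
clock: 9.1
tool_pos: [0.6087, -0.254, 0.0737]
tcp_rot: [[-0.008, 1.0, -0.001], [0.004, -0.001, -1.0], [-1.0, -0.008, -0.004]]
wrist_force: [-1.1, 0.6, -0.8]
opening: 0.0104
```

```bash
python3 look.py w6;python3 -c "
from h import *
from ringfit import outline
f=np.load('pics/w6.npz');print(outline(f['im'],f,(.6436,-.2547)))
s=chain((.6106,-.2547,.0172,0));print(s['tool_pos'],s['opening'])"
```

```text
9.1 [ 0.6087 -0.254   0.0737]
green [376.2 169. ] [ 704.6 -223.5   11. ] rect15 [ 702.6 -223. ] [23.9 25. ] 8.3
green [312.4 240.4] [ 659.6 -284.    11. ] rect15 [ 659.5 -281. ] [125.9 103.1] 7.9
blue [ 89.1 181.4] [ 481.1 -233.7   11. ] rect15 [ 483.8 -233.8] [32.  48.8] 8.4
yellow [366.1   7.9] [ 684.  -116.2   11. ] rect15 [ 682.4 -118.1] [10.1 17.3] 89.8
dark [ 635.3 -122.5] [ 21.4 121.7] 89.8
dark [ 658.9 -240.7] [120.3  64.7] 8.0
dark [ 608.6 -347.8] [508.3 184.2] 0.7
(array([ 641.8, -253.7]), np.float64(40.4), np.int64(973))
[0.079, 0.0014, 0.0012] [-0.0001, -0.0006, 0.0015]
[ 0.60978613 -0.25391279  0.07643997] 0.010160694070377965
```

>>> play_rows:
  series:
    - [0.03,0.0,0.0004,0,0,0,0]
    - [0.06,0.0,0.0004,0,0,0,0]
    - [0.064,0.0,0.0004,0,0,0,0]
    - [0.064,0.0,0.0004,0,0,0,0]
    - [0.064,0.0,0.0004,0,0,0,0]

```text
clock: 9.78
tool_pos: [0.6117, -0.255, 0.0321]
tcp_rot: [[0.002, 1.0, 0.0], [-0.001, 0.0, -1.0], [-1.0, 0.002, 0.001]]
wrist_force: [-0.7, -0.0, -0.3]
opening: 0.0102
```

```bash
python3 look.py w7 |head -3;python3 -c "
from h import *
from ringfit import outline
f=np.load('pics/w7.npz');print(outline(f['im'],f,(.6436,-.2547)))
s=chain((.6097,-.2542,.0164,0));print(s['tool_pos'],s['opening'])"
```

```text
9.775 [ 0.6117 -0.255   0.0321]
green [400.9 180.6] [ 705.2 -223.6   11. ] rect15 [ 702.7 -222.8] [25.1 24.4] 0.0
green [318.9 241.5] [ 657.3 -265.5   11. ] rect15 [ 661.2 -260.7] [117.5  82.2] 7.6
(array([ 641.8, -253.6]), np.float64(40.4), np.int64(987))
[0.0205, -0.0024, -0.0011] [-0.0, 0.0003, -0.0004]
[ 0.61150397 -0.2550039   0.03178583] 0.010115332209948555
```

>>> play_rows:
  series:
    - [0.006,-0.0031,-0.0015,0,0,0,0]
    - [0.013,-0.0031,-0.0015,0,0,0,0]
    - [0.0205,-0.0031,-0.0015,0,0,0,0]
    - [0.0205,-0.0031,-0.0015,0,0,0,0]
    - [0.0205,-0.0031,-0.0015,0,0,0,0]

```text
clock: 10.45
tool_pos: [0.6084, -0.2538, 0.0162]
tcp_rot: [[-0.001, 1.0, -0.0], [-0.0, -0.0, -1.0], [-1.0, -0.001, 0.0]]
wrist_force: [-6.3, 1.7, 10.1]
opening: 0.0102
```

>>> play_rows:
  series:
    - [0,0,0,0,0,0,0]
    - [0,0,0,0,0,0,0.4]
    - [0,0,0,0,0,0,0.4]
    - [0,0,0,0,0,0,0.4]
    - [0,0,0,0,0,0,0.4]

```text
clock: 11.08
tool_pos: [0.6084, -0.2536, 0.0145]
tcp_rot: [[-0.001, 1.0, -0.0], [0.0, -0.0, -1.0], [-1.0, -0.001, -0.0]]
wrist_force: [-0.0, -0.4, -0.1]
opening: 0.034
```

>>> play_rows:
  series:
    - [-0.04,0,0,0,0,0,0.4]
    - [-0.1,0,0,0,0,0,0.4]
    - [-0.18,0,0,0,0,0,0.5]
    - [-0.18,0,0,0,0,0,0.65]
    - [-0.18,0,0,0,0,0,0.65]

```text
clock: 11.7
tool_pos: [0.6084, -0.2536, 0.1493]
tcp_rot: [[-0.001, 1.0, -0.0], [0.0, -0.0, -1.0], [-1.0, -0.001, -0.0]]
wrist_force: [0.6, 0.5, -1.0]
opening: 0.0556
```

```bash
python3 look.py w8;python3 -c "
from h import *
f=np.load('pics/w8.npz')
for z in (.012,.023,.034): print(z,[[np.round(a,1) for a in cv2.minAreaRect(ray(f,q[:,0],z)[:,:2].astype(np.float32)*1000)[:2]] for q in blobs(mask(f['im'],'green',110,50))])
s=chain((.481,-.235,.1,9))"
```

```text
11.7 [ 0.6084 -0.2536  0.1493]
red [265.4 314.2] [ 626.6 -423.9   11. ] rect15 [ 625.7 -423.2] [22.2 45. ] 52.6
green [344.8 195. ] [ 710.3 -267.7   11. ] rect15 [ 708.5 -266.7] [24.5 25.2] 6.4
green [343.1 154.1] [ 704.1 -223.3   11. ] rect15 [ 702.6 -222.8] [24.5 24.9] 4.9
green [282.8 186.3] [ 642.7 -258.    11. ] rect15 [ 643.1 -258.1] [80.1 79.2] 0.0
blue [129.5 164.3] [ 480.7 -234.1   11. ] rect15 [ 482.6 -234.1] [30.9 48.7] 8.3
yellow [133.7 277.2] [ 468.2 -370.9   11. ] rect15 [ 470.5 -368.1] [25.6 11.6] 9.2
yellow [471.1 133.5] [ 831.6 -202.4   11. ] rect15 [ 829.2 -202.1] [17.1 18.6] 0.0
yellow [333.3  30. ] [ 683.9 -109.4   11. ] rect15 [ 682.8 -110.6] [26.  17.4] 82.7
dark [ 660.4 -250.6] [119.5  84.3] 8.1
dark [ 637.3 -100.9] [ 47.9 120. ] 81.5
dark [ 613.  -423.8] [698.9 225.6] 0.2
0.012 [[array([ 709.5, -267.6]), array([24.7, 25.5])], [array([ 703.6, -223.2]), array([24.8, 25.2])], [array([ 643.5, -258.9]), array([80.9, 80. ])]]
0.023 [[array([ 705.6, -264.2]), array([23.8, 24.5])], [array([ 699.9, -221.6]), array([23.8, 24.2])], [array([ 642.2, -255.9]), array([77.7, 76.9])]]
0.034 [[array([ 701.6, -260.8]), array([22.8, 23.5])], [array([ 696.2, -219.9]), array([22.8, 23.2])], [array([ 640.8, -252.8]), array([74.6, 73.7])]]
[0.0646, -0.1692, -0.0244] [-0.0501, -0.0004, 0.001]
```

View pics/w8.png

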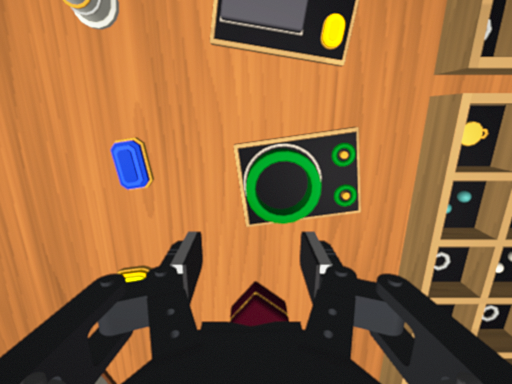

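The green bangle at (283,186) is centred within about 1 mm. The blue brooch is at (131,164) with a jaw angle of about 8.5°.

>>> play_rows:
  series:
    - [0.065,-0.169,-0.0244,-0.05,0,0.001,0.65]
    - [0.065,-0.169,-0.0244,-0.05,0,0.001,0.65]
    - [0.065,-0.169,-0.0244,-0.05,0,0.001,0.65]
    - [0.065,-0.169,-0.0244,-0.05,0,0.001,0.65]
    - [0.065,-0.169,-0.0244,-0.05,0,0.001,0.65]

```text
clock: 12.38
tool_pos: [0.4835, -0.236, 0.1023]
tcp_rot: [[0.005, 0.988, 0.157], [-0.001, 0.157, -0.988], [-1.0, 0.005, 0.002]]
wrist_force: [0.5, 1.0, 1.0]
opening: 0.0553
```

```bash
python3 look.py w9;python3 -c "
from h import *
a=cv2.imread('pics/w9.png')[100:300,180:380];cv2.imwrite('pics/w9c.png',cv2.resize(a,None,fx=3,fy=3,interpolation=cv2.INTER_CUBIC))
s=chain((.482,-.2345,.0,8.5));print(s['tool_pos'])"
```

```text
12.375 [ 0.4835 -0.236   0.1023]
green [488.7 218.4] [ 706.1 -223.8   11. ] rect15 [ 702.  -223.3] [24.1 25.6] 24.1
green [426.7 245.2] [ 658.5 -259.3   11. ] rect15 [ 656.6 -263.2] [ 82.4 114.3] 53.0
blue [247.8 192.6] [ 480.8 -233.9   11. ] rect15 [ 480.9 -233.4] [28.3 49.2] 7.9
yellow [212.3 318.6] [ 465.3 -376.    11. ] rect15 [ 466.6 -370.5] [43.6 21. ] 19.3
dark [634.7 -89.3] [ 70.4 113.3] 81.4
dark [ 507.9 -344.6] [582.4 225.6] 8.8
[0.1363, -0.0023, -0.0024] [0.0029, 0.0005, -0.0014]
[ 0.48351963 -0.23591544  0.1022586 ]
```

View pics/w9c.png

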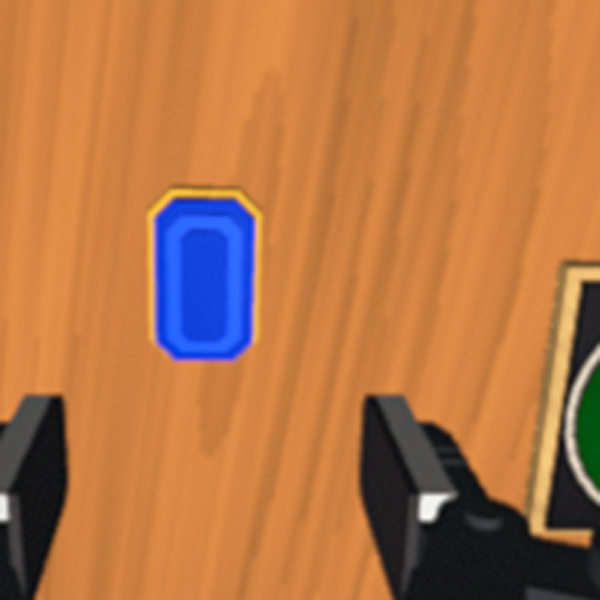

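The crop shows the blue brooch centred at about (205,275), square between the jaws with gold bezel edges on three sides. Descending and gripping across its width.

>>> play_rows:
  series:
    - [0.06,-0.0036,-0.0033,0.003,0,-0.0014,0.65]
    - [0.1,-0.0036,-0.0033,0.003,0,-0.0014,0.65]
    - [0.13,-0.0036,-0.0033,0.003,0,-0.0014,0.65]
    - [0.135,-0.0036,-0.0033,0.003,0,-0.0014,0.65]
    - [0.135,-0.0036,-0.0033,0.003,0,-0.0014,0.65]

```text
clock: 13.05
tool_pos: [0.48, -0.2337, 0.0007]
tcp_rot: [[-0.001, 0.989, 0.147], [-0.001, 0.147, -0.989], [-1.0, -0.001, 0.001]]
wrist_force: [-0.1, -1.0, -0.5]
opening: 0.0554
```

```bash
python3 -c "
from h import *
s=chain((.481,-.2338,.0,8.3));print(s['tool_pos'],s['wrist_force'])"
```

```text
[0.0009, 0.0013, 0.0004] [0.0009, 0.0003, 0.0003]
[ 0.47996023 -0.23366917  0.00068219] [-0.07741231 -0.95768294 -0.5198327 ]
```

>>> play_rows:
  series:
    - [0.001,0.001,0,0,0,0,0.65]
    - [0.001,0.001,0,0,0,0,0]
    - [0.001,0.001,0,0,0,0,0]
    - [0.001,0.001,0,0,0,0,0]
    - [0.001,0.001,0,0,0,0,0]

```text
clock: 13.68
tool_pos: [0.4803, -0.2335, 0.0]
tcp_rot: [[-0.001, 0.989, 0.147], [-0.001, 0.147, -0.989], [-1.0, -0.001, 0.001]]
wrist_force: [-0.2, 0.6, 5.3]
opening: 0.0331
```

```bash
python3 -c "
from h import *
s=chain((.48,-.2337,.12,8.3),(.6405,.0685,.12,97));print(s['tool_pos'],s['wrist_force'],s['opening'],s['joints'])"
```

```text
[-0.1599, -0.0005, 0.0004] [0.0008, 0.0003, 0.0002]
[0.0, 0.2699, -0.3678] [-0.4928, 0.0, 0.0]
[ 4.80292747e-01 -2.33507426e-01  4.73751271e-05] [-0.20589749  0.55849243  5.28665502] 0.03305283161215296 [-5.20992506e-01  2.86717716e-01  1.62145940e+00 -1.38180358e-03
  1.23334086e+00 -6.67953420e-01]
```

>>> play_rows:
  series:
    - [-0.083,0,0,0,0,0,0]
    - [-0.15,0.03,-0.04,-0.059,0,0,0]
    - [-0.16,0.06,-0.09,-0.118,0,0,0]
    - [-0.16,0.1,-0.14,-0.177,0,0,0]
    - [-0.16,0.14,-0.19,-0.236,0,0,0]

```text
clock: 14.3
tool_pos: [0.5632, -0.0754, 0.1188]
tcp_rot: [[-0.002, 0.626, 0.78], [-0.0, 0.78, -0.626], [-1.0, -0.002, -0.002]]
wrist_force: [-0.1, -0.8, 0.0]
opening: 0.0332
```

```bash
python3 -c "
from h import *
s=chain((.6405,.0685,.1,97));print(s['tool_pos'],s['opening'])"
```

```text
[0.0248, 0.2142, -0.0397] [-0.2541, -0.0007, 0.0003]
[ 0.56324294 -0.07544135  0.11879741] 0.03324200323017266
```

>>> play_rows:
  series:
    - [0.025,0.06,-0.01,-0.059,0,0,0]
    - [0.025,0.12,-0.025,-0.118,0,0,0]
    - [0.025,0.18,-0.035,-0.177,0,0,0]
    - [0.025,0.212,-0.04,-0.236,0,0,0]
    - [0.025,0.212,-0.04,-0.254,0,0,0]

```text
clock: 14.92
tool_pos: [0.6399, 0.0675, 0.0989]
tcp_rot: [[-0.003, -0.122, 0.993], [-0.0, 0.993, 0.122], [-1.0, 0.0, -0.003]]
wrist_force: [-0.1, -0.8, -0.8]
opening: 0.0328
```

>>> play_rows:
  series:
    - [0,0,0,0,0,0,0]
    - [0,0,0,0,0,0,0]
    - [0,0,0,0,0,0,0]
    - [0,0,0,0,0,0,0]
    - [0,0,0,0,0,0,0]

```text
clock: 15.55
tool_pos: [0.6398, 0.0655, 0.1]
tcp_rot: [[-0.002, -0.115, 0.993], [-0.0, 0.993, 0.115], [-1.0, -0.0, -0.002]]
wrist_force: [-0.4, 0.0, -1.3]
opening: 0.0334
```

```bash
python3 look.py w10;python3 -c "
from h import *
f=np.load('pics/w10.npz');im=f['im'].copy()
cv2.imwrite('pics/w10b.png',im[:,:,::-1])
s=chain((.6405,.0685,.05,97));print(s['tool_pos'])"
```

```text
15.55 [0.6398 0.0655 0.1   ]
red [457.  275.2] [696.1 274.7  11. ] rect15 [693.9 271.1] [28.6 25.6] 76.9
red [414.  266.9] [692.  230.3  11. ] rect15 [689.6 227.3] [27.8 25.6] 88.7
red [468.7 211.1] [630.2 263.3  11. ] rect15 [633.4 258. ] [91.4 79.5] 21.9
blue [250.9 250.4] [692.6  71.   11. ] rect15 [692.7  71. ] [88.7 51.4] 6.6
yellow [100.  234.4] [692.4 -71.   11. ] rect15 [690.6 -68.7] [25.9 18.4] 80.9
yellow [ 50.8 222.6] [ 685.6 -115.6   11. ] rect15 [ 683.5 -112.4] [25.  17.8] 86.0
dark [645.8 252.1] [ 84.7 119.5] 84.4
dark [640.5 -81.4] [ 84.8 120.8] 81.4
dark [727.  80.] [259.4 572.9] 6.7
[0.0666, 0.0039, 0.0016] [-0.002, -0.0007, 0.0]
[0.63976581 0.06547681 0.09993895]
```

View pics/w10b.png

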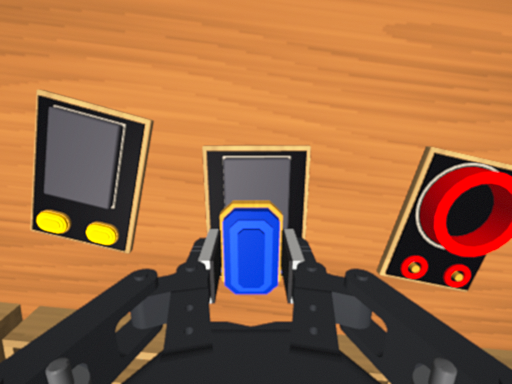

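The view shows the brooch held at (251,250) over the blue pad. Visible pad corners are at (203,147) and (310,147), and block corners at (223,156) and (291,156). I'll compute the block pose from these edges, and also measure the yellow pad here.

```bash
cat > padfit.py <<'E'
from h import *
def velvet(f,box):
    im=f["im"];g=cv2.cvtColor(im,cv2.COLOR_RGB2HSV);m=np.zeros(im.shape[:2],np.uint8);u0,u1,v0,v1=box
    m[v0:v1,u0:u1]=((g[...,2]<140)&(g[...,1]<110))[v0:v1,u0:u1];return m
def edge(f,pts_uv,z):  # fit line to world points
    w=ray(f,pts_uv,z)[:,:2]*1000;l=cv2.fitLine(w.astype(np.float32),cv2.DIST_HUBER,0,.01,.01).ravel();return l
if __name__=="__main__":
    f=np.load("pics/w10.npz");m=velvet(f,(190,330,130,200))
    rows=range(160,188);L=[];Rr=[]
    for v in rows:
        u=np.nonzero(m[v])[0];L.append((u[0]-.5,v));Rr.append((u[-1]+.5,v))
    T=[(u,np.nonzero(m[:,u])[0][0]-.5) for u in range(215,300)]
    for n,p in(("L",L),("R",Rr),("T",T)):
        l=edge(f,p,.012);print(n,np.round(l,3),"yaw",round(np.degrees(np.arctan2(l[1],l[0])),2))
    l,r,t=edge(f,L,.012),edge(f,Rr,.012),edge(f,T,.012)
    d=l[:2]*np.sign(l[0])+r[:2]*np.sign(r[0]);d/=np.linalg.norm(d);n=np.array([-d[1],d[0]])
    wl,wr=n@l[2:],n@r[2:];print("width",abs(wl-wr),"yaw",np.degrees(np.arctan2(d[1],d[0])))
    # velvet half length 60 -> its near edge lies 41 before place
    half=abs(wl-wr)/2; inset=47-half; a=d@t[2:]+46-inset
    print("inset",inset,"place",a*d+(wl+wr)/2*n)
E
python3 padfit.py
```

```text
L [9.94000e-01 1.13000e-01 6.23788e+02 2.49410e+01] yaw 6.46
R [9.92000e-01 1.23000e-01 6.15403e+02 1.08675e+02] yaw 7.05
T [ 1.16000e-01 -9.93000e-01  5.97603e+02  7.35630e+01] yaw -83.36
width 84.13904 yaw 6.755471
inset 4.930481 place [639.48096  69.1635 ]
```

```bash
python3 -c "
from h import *
f=np.load('pics/w10.npz')
g=cv2.cvtColor(f['im'],cv2.COLOR_RGB2HSV).astype(int);m=((g[...,0]>15)&(g[...,0]<32)&(g[...,1]>130)&(g[...,2]>120))
T=[(u,150+np.nonzero(m[150:215,u]&(np.arange(150,215)>190))[0][0]) for u in range(236,268)]
w=ray(f,T,.103);print(np.round(w[::6]*1000,1))
s=chain((.6395,.0692,.0225,96.75));print(s['tool_pos'],s['tcp_rot'][:,1])"
```

```text
[[613.8  53.7 103. ]
 [613.4  57.  103. ]
 [613.   60.2 103. ]
 [612.7  63.4 103. ]
 [612.3  66.6 103. ]
 [611.9  69.9 103. ]]
[0.1033, 0.005, 0.0004] [-0.0007, -0.0007, 0.0]
[0.63976581 0.06547681 0.09993895] [-1.15506806e-01  9.93306678e-01 -1.49131895e-04]
```

The edge-to-TCP distance is 27 mm, as it should be. Lowering onto the block.

>>> play_rows:
  series:
    - [0.03,0.005,0.0004,0,0,0,0]
    - [0.06,0.005,0.0004,0,0,0,0]
    - [0.08,0.005,0.0004,0,0,0,0]
    - [0.095,0.005,0.0004,0,0,0,0]
    - [0.099,0.005,0.0004,0,0,0,0]

```text
clock: 16.23
tool_pos: [0.6393, 0.0692, 0.0251]
tcp_rot: [[-0.003, -0.116, 0.993], [-0.0, 0.993, 0.116], [-1.0, -0.0, -0.003]]
wrist_force: [0.7, -0.6, -0.3]
opening: 0.0332
```

```bash
python3 -c "
from h import *
s=chain((.6395,.0692,.0225,96.75));print(s['tool_pos'],s['wrist_force'])"
```

```text
[0.0034, -0.0001, 0.0003] [-0.0006, -0.0009, 0.0]
[0.6392912  0.06924737 0.02506969] [ 0.73347601 -0.6181853  -0.27333542]
```

>>> play_rows:
  series:
    - [0.0037,0,0.0003,-0.0006,0,0,0]
    - [0.0037,0,0.0003,-0.0006,0,0,0]
    - [0.0037,0,0.0003,-0.0006,0,0,0.65]
    - [0.0037,0,0.0003,-0.0006,0,0,0.65]
    - [0.0037,0,0.0003,-0.0006,0,0,0.65]

```text
clock: 16.85
tool_pos: [0.6398, 0.0693, 0.0231]
tcp_rot: [[-0.002, -0.118, 0.993], [-0.0, 0.993, 0.118], [-1.0, -0.0, -0.002]]
wrist_force: [0.1, 0.1, -0.5]
opening: 0.0558
```

>>> play_rows:
  series:
    - [0,0,0,0,0,0,0.65]
    - [-0.03,0,0,0,0,0,0.65]
    - [-0.1,0,0,0,0,0,0.65]
    - [-0.17,0,0,0,0,0,0.65]
    - [-0.17,0,0,0,0,0,0.65]

```text
clock: 17.48
tool_pos: [0.6424, 0.0695, 0.1569]
tcp_rot: [[0.009, -0.118, 0.993], [0.0, 0.993, 0.118], [-1.0, -0.001, 0.009]]
wrist_force: [0.3, -0.3, 0.6]
opening: 0.0554
```

```bash
python3 look.py w11;python3 -c "
from h import *
s=chain((.467,-.379,.16,82));print(s['tool_pos'])"
```

```text
17.475 [0.6424 0.0695 0.1569]
red [418.4 243.6] [695.6 274.1  11. ] rect15 [693.9 271.1] [28.2 25.9] 77.9
red [382.5 236.2] [691.3 229.6  11. ] rect15 [689.5 227.2] [25.4 27.2] 6.8
red [428.  188.5] [628.7 264.4  11. ] rect15 [627.9 261.8] [91.2 82. ] 60.2
blue [232.5 235. ] [710.6  55.3  11. ] rect15 [708.6  55.3] [17.7 26.6] 6.8
blue [271.1 235. ] [705.2 100.   11. ] rect15 [703.4  99.5] [17.7 25.6] 6.8
blue [251.1 183.4] [646.   69.4  11. ] rect15 [645.7  69.4] [52.8 30.9] 6.8
yellow [ 83.5 197.9] [ 684.8 -114.8   11. ] rect15 [ 683.6 -112.3] [25.4 18.8] 81.5
yellow [123.8 208. ] [691.7 -70.3  11. ] rect15 [690.1 -68.2] [26.8 18.7] 81.5
dark [657.7  71.3] [118.2  83.9] 6.8
dark [640.4 -81.7] [ 84.5 120.5] 81.4
dark [819.   95.7] [233.7 722.3] 6.8
[-0.0097, -0.5665, -0.3009] [0.082, 0.001, 0.0]
[0.64109585 0.06945387 0.1532032 ]
```

View pics/w11.png

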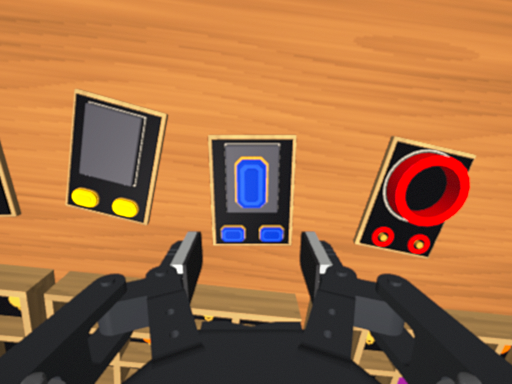

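The blue brooch at (251,183) is centred and aligned on its block. Next is the yellow brooch.

>>> play_rows:
  series:
    - [-0.01,-0.07,-0.037,0,0,0,0.65]
    - [-0.01,-0.14,-0.074,0,0,0,0.65]
    - [-0.01,-0.21,-0.111,0,0,0,0.65]
    - [-0.01,-0.28,-0.148,0,0,0,0.65]
    - [-0.01,-0.35,-0.186,0,0,0,0.65]

```text
clock: 18.15
tool_pos: [0.5307, -0.209, 0.1563]
tcp_rot: [[-0.005, -0.118, 0.993], [0.001, 0.993, 0.118], [-1.0, 0.001, -0.005]]
wrist_force: [0.6, 0.5, -0.1]
opening: 0.0555
```

>>> play_rows:
  series:
    - [0.03,-0.07,-0.037,0,0,0,0.65]
    - [0.06,-0.14,-0.074,0,0,0,0.65]
    - [0.08,-0.215,-0.115,0,0,0,0.65]
    - [0.08,-0.215,-0.115,0,0,0,0.65]
    - [0.08,-0.215,-0.115,0,0,0,0.65]

```text
clock: 18.77
tool_pos: [0.465, -0.3775, 0.097]
tcp_rot: [[-0.004, -0.117, 0.993], [0.002, 0.993, 0.117], [-1.0, 0.002, -0.003]]
wrist_force: [-0.5, 0.6, 0.0]
opening: 0.0557
```

```bash
python3 look.py w12;python3 -c "
from h import *
a=cv2.imread('pics/w12.png')[80:280,150:350];cv2.imwrite('pics/w12c.png',cv2.resize(a,None,fx=3,fy=3,interpolation=cv2.INTER_CUBIC))
s=chain((.467,-.379,.0,97));print(s['tool_pos'],s['joints'])"
```

```text
18.775 [ 0.465  -0.3775  0.097 ]
green [368.7 359.6] [ 631.2 -230.7   11. ] rect15 [ 629.  -231.1] [75.9 27.1] 48.4
yellow [249.  198.5] [ 465.5 -379.6   11. ] rect15 [ 465.  -379.8] [48.5 29.9] 7.6
dark [ 573.6 -359.2] [207.6 564.8] 6.6
[0.1303, -0.003, 0.0017] [-0.0012, -0.0008, -0.0004]
[ 0.46573341 -0.37702076  0.09770221] [-7.41555982e-01  3.39882536e-01  1.34295515e+00 -1.25223368e-03
  1.46138073e+00 -2.43075294e+00]
```

View pics/w12c.png

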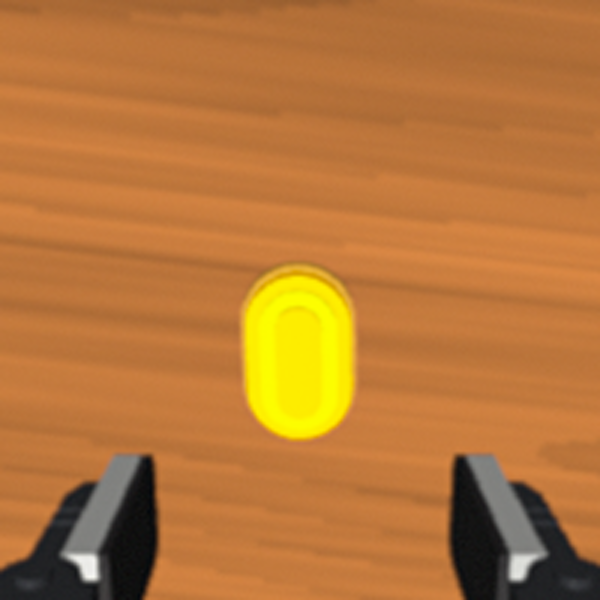

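The yellow brooch at crop (298,350) is parallel to the jaws (7.6° against 6.7°). I'll check its end edge, then grip.

```bash
python3 -c "
from h import *
f=np.load('pics/w12.npz');w=ray(f,[(249.3,168.5),(249.8,226.5)],.003)*1000;print(w,ray(f,[(249.8,226.2)],.015)*1000)
s=chain((.465,-.3797,.0,97.3));print(s['tool_pos'])"
```

```text
[[ 440.24430692 -382.28324386    3.        ]
 [ 495.54439323 -375.3783604     3.        ]] [[ 490.07398695 -375.9951695    15.        ]]
[0.1303, -0.0036, -0.001] [-0.0028, -0.0008, -0.0004]
[ 0.46573341 -0.37702076  0.09770221]
```

>>> play_rows:
  series:
    - [0.05,-0.0036,0.0006,-0.0028,0,0,0.65]
    - [0.1,-0.0036,0.0006,-0.0028,0,0,0.65]
    - [0.125,-0.0036,0.0006,-0.0028,0,0,0.65]
    - [0.13,-0.0036,0.0006,-0.0028,0,0,0.65]
    - [0.13,-0.0036,0.0006,-0.0028,0,0,0.65]

```text
clock: 19.45
tool_pos: [0.4669, -0.3809, 0.0022]
tcp_rot: [[-0.001, -0.127, 0.992], [-0.002, 0.992, 0.127], [-1.0, -0.002, -0.001]]
wrist_force: [-0.2, 0.3, 0.8]
opening: 0.0556
```

```bash
python3 -c "
from h import *
s=chain((.4662,-.3796,.0,97.3));print(s['tool_pos'],s['wrist_force'])"
```

```text
[0.003, 0.0018, -0.0008] [-0.0, -0.0003, 0.0005]
[ 0.46694095 -0.38087738  0.00222867] [-0.16424358  0.31839922  0.80574811]
```

>>> play_rows:
  series:
    - [0.003,0.0018,-0.0008,0,0,0,0.65]
    - [0.003,0.0018,-0.0008,0,0,0,0.65]
    - [0.003,0.0018,-0.0008,0,0,0,0]
    - [0.003,0.0018,-0.0008,0,0,0,0]
    - [0.003,0.0018,-0.0008,0,0,0,0]

```text
clock: 20.08
tool_pos: [0.4657, -0.3798, -0.0006]
tcp_rot: [[-0.001, -0.126, 0.992], [-0.001, 0.992, 0.126], [-1.0, -0.001, -0.001]]
wrist_force: [-0.4, 0.2, 4.8]
opening: 0.0331
```

>>> play_rows:
  series:
    - [0,0,0,0,0,0,0]
    - [0,0,0,0,0,0,0]
    - [-0.04,0,0,0,0,0,0]
    - [-0.1,0,0,0,0,0,0]
    - [-0.16,0,0,0,0,0,0]

```text
clock: 20.7
tool_pos: [0.4651, -0.3789, 0.1189]
tcp_rot: [[-0.004, -0.126, 0.992], [0.001, 0.992, 0.126], [-1.0, 0.002, -0.003]]
wrist_force: [0.6, 0.6, -0.6]
opening: 0.0333
```

```bash
python3 -c "
from h import *
s=chain((.6217,-.0789,.1,81.4));print(s['tool_pos'],s['opening'],s['wrist_force'])"
```

```text
[0.0249, 0.3703, 0.2578] [0.0881, -0.0012, -0.0003]
[ 0.46510193 -0.37887738  0.11890926] 0.03326151481203171 [ 0.63520736  0.60388327 -0.62939399]
```

>>> play_rows:
  series:
    - [0,0.065,0.045,0.018,0,0,0]
    - [0,0.13,0.09,0.036,0,0,0]
    - [0,0.195,0.135,0.054,0,0,0]
    - [0,0.26,0.18,0.072,0,0,0]
    - [0,0.325,0.226,0.088,0,0,0]

```text
clock: 21.32
tool_pos: [0.6032, -0.1142, 0.1175]
tcp_rot: [[-0.003, 0.151, 0.989], [-0.0, 0.989, -0.151], [-1.0, -0.001, -0.003]]
wrist_force: [0.4, -0.3, -0.5]
opening: 0.0333
```

>>> play_rows:
  series:
    - [0.025,0.043,0.03,0,0,0,0]
    - [0.025,0.043,0.03,0,0,0,0]
    - [0.025,0.043,0.03,0,0,0,0]
    - [0.025,0.043,0.03,0,0,0,0]
    - [0.025,0.043,0.03,0,0,0,0]

```text
clock: 21.95
tool_pos: [0.6298, -0.0886, 0.1001]
tcp_rot: [[-0.001, 0.151, 0.989], [-0.001, 0.989, -0.151], [-1.0, -0.001, -0.001]]
wrist_force: [0.6, 0.5, -1.0]
opening: 0.0334
```

```bash
python3 look.py w13;sed -e 's/w10/w13/' padfit.py > p2.py; python3 p2.py; python3 -c "
from h import *
f=np.load('pics/w13.npz')
print('near edge candidates',[(v,np.round(ray(f,[(251,v)],.102)[0]*1000,1)) for v in (195,200,205)])
s=chain((.6217,-.0789,.025,81.4));print(s['tool_pos'])"
```

```text
21.95 [ 0.6298 -0.0886  0.1001]
green [ 84.  296.4] [ 708.4 -271.3   11. ] rect15 [ 705.1 -268.8] [16.4 27.3] 27.1
green [ 66.2 238. ] [ 643.8 -267.    11. ] rect15 [ 643.8 -266.3] [81.2 91.6] 67.8
blue [417.1 254.4] [710.6  59.2  11. ] rect15 [708.   56.9] [18.8 27.7] 6.1
blue [465.2 243.1] [705.3 103.9  11. ] rect15 [702.8 100.8] [18.8 28.1] 6.4
blue [446.7 188.6] [648.2  83.8  11. ] rect15 [647.9  81. ] [56.3 35.8] 6.7
yellow [250.8 252.4] [684.7 -97.6  11. ] rect15 [684.7 -97.5] [54.1 87.2] 81.4
dark [658.2  71. ] [120.4  84.6] 6.8
dark [713.2 -97.4] [573.7 269.9] 81.5
L [ 9.90000e-01 -1.41000e-01  6.02293e+02 -1.19310e+02] yaw -8.12
R [ 9.87000e-01 -1.61000e-01  6.15984e+02 -3.62520e+01] yaw -9.27
T [ 1.50000e-01  9.89000e-01  5.79954e+02 -7.89040e+01] yaw 81.36
width 84.17331 yaw -8.692013
inset 4.9133453 place [621.40326 -79.65593]
near edge candidates [(195, array([600.6, -84.6, 102. ])), (200, array([603.4, -85. , 102. ])), (205, array([606.2, -85.5, 102. ]))]
[0.1, 0.011, -0.0125] [-0.0003, -0.0004, 0.0002]
[ 0.62981601 -0.0884113   0.0999981 ]
```

View pics/w13.png

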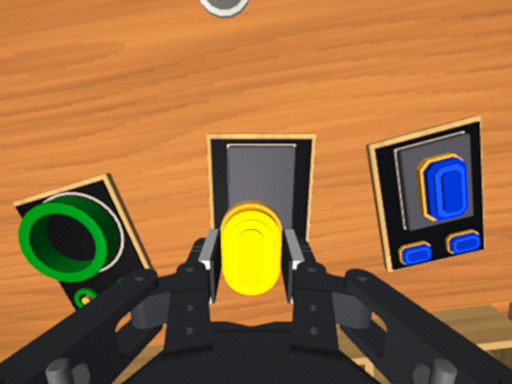

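The brooch is held at (251,250) over the yellow block. The block place comes out at (621.5,-79.2), and the two estimates agree within 1 mm. Lowering.

>>> play_rows:
  series:
    - [0.02,0.0105,-0.0132,0,0,0,0]
    - [0.05,0.0105,-0.0132,0,0,0,0]
    - [0.08,0.0105,-0.0132,0,0,0,0]
    - [0.095,0.0105,-0.0132,0,0,0,0]
    - [0.1,0.0105,-0.0132,0,0,0,0]

```text
clock: 22.62
tool_pos: [0.621, -0.0786, 0.0242]
tcp_rot: [[-0.003, 0.15, 0.989], [-0.0, 0.989, -0.15], [-1.0, -0.001, -0.003]]
wrist_force: [0.5, -0.1, -0.7]
opening: 0.0332
```

```bash
python3 -c "
from h import *
s=chain((.6212,-.0792,.0218,81.35));print(s['tool_pos'],s['wrist_force'])"
```

```text
[0.0032, -0.0007, 0.0004] [0.0003, -0.0008, 0.0002]
[ 0.62097264 -0.07860542  0.024185  ] [ 0.50136719 -0.08475151 -0.6901939 ]
```

>>> play_rows:
  series:
    - [0.0032,-0.0007,0.0003,0,0,0,0]
    - [0.0032,-0.0007,0.0003,0,0,0,0]
    - [0.0032,-0.0007,0.0003,0,0,0,0.65]
    - [0.0032,-0.0007,0.0003,0,0,0,0.65]
    - [0.0032,-0.0007,0.0003,0,0,0,0.65]

```text
clock: 23.25
tool_pos: [0.6214, -0.0789, 0.0223]
tcp_rot: [[-0.002, 0.149, 0.989], [-0.0, 0.989, -0.149], [-1.0, -0.001, -0.002]]
wrist_force: [0.6, 0.0, 0.5]
opening: 0.0551
```

>>> play_rows:
  series:
    - [0,0,0,0,0,0,0.65]
    - [-0.03,0,0,0,0,0,0.65]
    - [-0.1,0,0,0,0,0,0.65]
    - [-0.17,0,0,0,0,0,0.65]
    - [-0.17,0,0,0,0,0,0.65]

```text
clock: 23.88
tool_pos: [0.624, -0.0793, 0.1559]
tcp_rot: [[0.008, 0.149, 0.989], [-0.002, 0.989, -0.149], [-1.0, -0.001, 0.009]]
wrist_force: [0.7, -0.7, -0.1]
opening: 0.0553
```

>>> play_rows:
  series:
    - [-0.06,0,-0.05,0,0,0,0.65]
    - [-0.12,0,-0.1,0,0,0,0.65]
    - [-0.12,0,-0.17,0,0,0,0.65]
    - [-0.12,0,-0.17,0,0,0,0.65]
    - [-0.12,0,-0.17,0,0,0,0.65]

```text
clock: 24.5
tool_pos: [0.4959, -0.0599, 0.2395]
tcp_rot: [[-0.002, 0.149, 0.989], [-0.0, 0.989, -0.149], [-1.0, -0.001, -0.002]]
wrist_force: [-0.2, -0.2, -0.4]
opening: 0.0553
```

```bash
python3 look.py w14; python3 -c "
from station import *
import cv2
cv2.imwrite('pics/side2.png',cv2.resize(read_camera('side')[90:330,110:430,::-1],None,fx=2.4,fy=2.4,interpolation=cv2.INTER_CUBIC))"
```

```text
24.5 [ 0.4959 -0.0599  0.2395]
red [455.6 262.9] [691.6 230.1  11. ] rect15 [688.2 227.4] [29.1 25.9] 81.5
red [ 25.1 283.5] [ 628.1 -443.6   11. ] rect15 [ 628.3 -439.5] [51.3 56.3] 51.3
red [502.8  29.9] [374.5 266.6  11. ] rect15 [377.  261.8] [65.  22.2] 6.7
red [482.1 230.3] [641.6 265.6  11. ] rect15 [640.8 268.7] [118.6  84.1] 34.5
green [136.4 264.7] [ 621.5 -259.5   11. ] rect15 [ 617.5 -258.4] [73.6 29.6] 88.6
blue [354.7 254.4] [653.8  76.5  11. ] rect15 [652.3  75.3] [56.8 32.6] 6.4
yellow [264.8 288.5] [693.7 -68.   11. ] rect15 [690.8 -67.5] [25.3 16.6] 81.5
yellow [236.9 288.5] [ 687.1 -112.1   11. ] rect15 [ 684.3 -111.3] [25.4 16.6] 81.5
yellow [250.6 256.8] [634.1 -82.   11. ] rect15 [632.6 -81.9] [32.1 51.3] 82.0
dark [638.9 -82.6] [ 83.1 119.3] 81.5
dark [727.7 -88.3] [920.2 321.5] 81.5
```

View pics/w14.png

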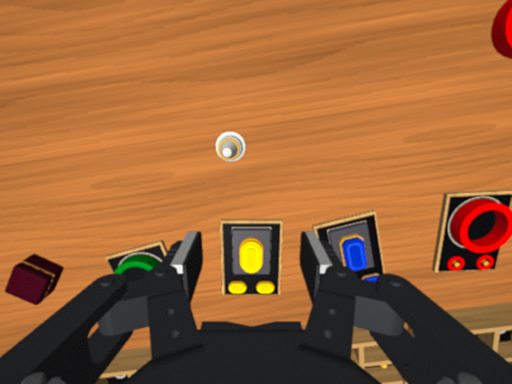

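View pics/side2.png

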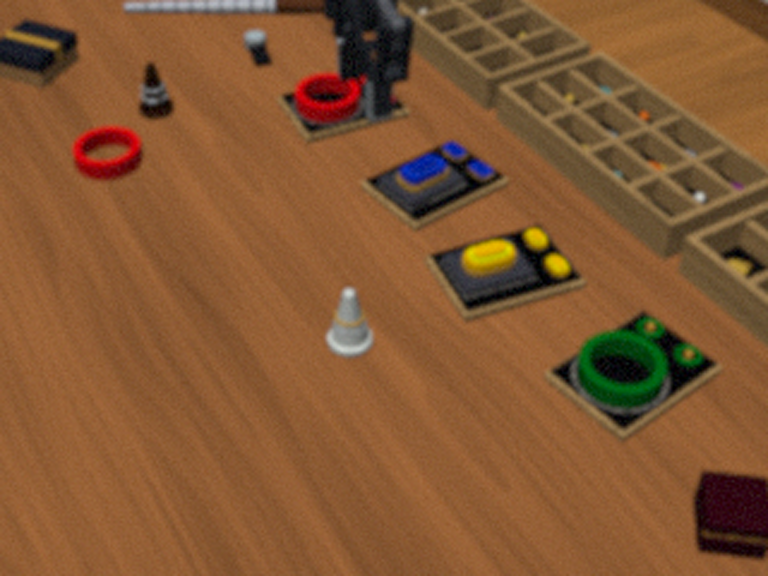

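The wrist view shows the yellow brooch at (251,257), centred and parallel on its block. The side view shows all four pieces flat on their own pads, both cones upright at (350,320) and (153,92), and the other red bangle untouched. Handing in.

```bash
python3 -c "
from station import *
s=sense();print(s['clock'],s['wrist_force']);print(finish_job())"
```

```text
24.6 [-0.68251628  1.02617192  0.39129083]
the job is handed in; nothing more can be done
None
```

All four sets are complete and the job is handed in at about 24.6 s on the robot's clock. I moved the red bangle farthest to the robot's right, the green bangle, the blue brooch and the yellow brooch, each to the pad with earrings of its own colour.

**Placing:** In the last wrist-camera measurements each piece was about 1 mm or less from its target. Both brooches lay parallel to their blocks to within about 0.5°. The yellow brooch's 1 mm figure is partly a hand estimate, because its last picture was taken from an angle.

**Left alone:** The final side picture shows all four pieces flat, both cones standing and the other red bangle untouched. The gripper was open and well clear.

**Disagreements:** The top camera differed from the wrist camera by 1–2 mm, so I used the wrist readings for placing. No check failed, and the highest wrist force I saw was about 12 N.

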